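# Slide the spice caddy through the spring gate of the serving lane

## Task

Press the long red bar beside the serving lane down with one fingertip so that the hinged red gate sinks below the lane floor, and while you hold it down push the spice caddy by its blue end plate along the lane, past the gate, all the way home to the wooden end stop. The gate must not touch the caddy at any time, and the caddy is only pushed, never lifted. Then let the gate spring up again behind the caddy, keep clear, and leave everything else on the worktop where it stands.

Things in the scene. Friction and masses are not known exactly. Their poses are not given: they have to be found in the camera images.
- lane: Fixed steel channel on wooden legs. Origin on the worktop (z 0) below the middle of the gate slot; +y along the lane in the travel direction, +x across it to the red bar's side. Floor 60 mm above the worktop, y -221 to 210 mm; clear width 90 mm (x -45 to 45); side walls 6 mm thick, tops at 72 mm. The gate slot spans y -6 to 6 mm.
- end_stop (a point): Centre of the face of the wooden end stop, at floor level: lane (0, 130, 60) mm. The stop crosses the lane and is 34 mm high; a short deck lies beyond it.
- gate: Red moving part: flap, two arms under the floor, press bar. Origin on its hinge, lane (-60, 0, 38) mm. Closed, the flap (5 mm thick, at lane y 0, x 4 to 45 mm) stands 9 to 16 mm above the floor. The flat level bar, 32 mm wide, 8 mm thick, lies outside the wall from lane y -205 to 65 mm, x 58 to 90 mm, its top 105 mm above the worktop.
- bar_top (a point): Middle of the press bar's top face (lane y -70 mm); moves with the bar. At gate_hinge 0.22 it is about 75 mm above the worktop, the bar tilts by 0.22 rad and spans about lane x 69 to 101 mm.
- gate_hinge (a joint): Gate angle in rad: 0 closed (flap up); grows as the bar is pressed down (about 14 mm of bar travel per 0.1 rad). From about 0.16 the whole flap is below the floor; 0.22 is a good open value; hard stop at 0.27. A spring shuts it by itself; holding 0.22 takes about 4 to 5 N down, anywhere along the bar.
- caddy: Loose wooden spice caddy with four jars fixed in it: 84 mm wide (x), 100 mm long (y), 50 mm high, about 0.4 kg. Origin at the centre of its underside. It starts in the lane before the gate, its +y (nose) along the lane's +y. Its rear (-y) end is a blue push plate, 84 mm wide, 6 to 50 mm above its underside.
- caddy_push (a point): Centre of the outer face of the blue push plate: 50 mm behind the caddy's centre (its -y), 25 mm above its underside.
- shaker: Bystander, to be left alone: white ceramic salt shaker, 36 mm wide, 60 mm tall, on the deck beyond the end stop. Origin at the centre of its underside.
- bowl: Bystander, to be left alone: steel mixing bowl, 150 mm wide, 70 mm tall. Origin at the centre of its underside.
- apple: Bystander, to be left alone: apple, 78 mm wide, 68 mm tall. Origin at the centre of its underside.
- oil: Bystander, to be left alone: green oil bottle, 64 mm wide, 165 mm tall. Origin at the centre of its underside.
- vinegar: Bystander, to be left alone: amber vinegar bottle, 60 mm wide, 150 mm tall. Origin at the centre of its underside.
- jar: Bystander, to be left alone: glass jar with a blue cap, 60 mm wide, 75 mm tall. Origin at the centre of its underside.
- mug: Bystander, to be left alone: blue mug, 76 mm wide, 85 mm tall. Origin at the centre of its underside.
- spoon: Bystander, to be left alone: wooden spoon lying on the worktop, about 250 mm long; origin under its middle.
Things that resemble listed ones, but are neither listed nor needed, are in the scene too. There is more than one size of the caddy; the one meant has the size given above.

How it is judged:
On the way, in this order (a step that is already met when the one before it is completed fails the run):
1. the gate is pressed fully open by the fingers while the whole caddy is still on the near side of it (value of joint gate_hinge above 0.16 rad and y of caddy in the frame of lane below -0.052 m and contact force between the fingers and gate above 0.3 N), for 0.1 s.
2. the caddy is half way past the gate while the fingers hold the gate open (value of joint gate_hinge above 0.15 rad and y of caddy in the frame of lane between 0 and 0.05 m and contact force between the fingers and gate above 0.3 N), for 0.1 s.
At the end, for the whole second after the job is handed in: the caddy stands flat and still on the lane floor beyond the gate, its nose within 12 mm of the end stop, and the gate has sprung up again behind it (within 0.03 rad of closed) (y of caddy in the frame of lane between 0.068 and 0.085 m and x of caddy in the frame of lane between -0.008 and 0.008 m and height (world z) of caddy between 0.055 and 0.065 m and angle between caddy's own z axis and vertical below 0.05 rad and angle between the y axis of caddy and the y axis of lane, either way round below 0.12 rad and linear speed of caddy below 0.01 m/s and value of joint gate_hinge below 0.03 rad); the robot touches nothing.
It fails at once if the gate touches or is rammed by the caddy (over 1.5 N) (contact force between gate and caddy above 1.5 N).
It fails at once if the caddy is lifted off the lane floor (over 8 mm) or tipped (over 0.2 rad) (height (world z) of caddy above 0.068 m or angle between caddy's own z axis and vertical above 0.2 rad).
It fails at once if a bystander is moved by more than 20 mm (distance of any of shaker, bowl, apple, oil, vinegar, jar, mug, spoon from where it was at the start of the episode above 0.02 m).
It also fails if it takes over 42 s, if anything falls off the work surface, if the arm or the gripper's body presses on something with over 40 N, if the wrist force passes 120 N, or if a joint passes its speed limit or range.

## Robot

A 6-joint arm with a two-finger parallel gripper is mounted at the origin on the work surface. World frame = base frame: x ahead of the robot, y to its left, z up, the work surface at z = 0. Lengths are in m, angles in rad, forces in N, time in s.
With the tool pointing down it reaches from about 0.275 to 1 m from the base axis. Payload 8.4 kg.
Tool frame: the origin (TCP) lies at the very end of the fingers, on their centre line; the grasp point (between the pads) lies 19 mm behind it (manip.grip_point_offset is the distance from the TCP to the grasp point, in m); z points along the fingers, y is the line along which they close (so a half turn about z gives the same grasp; the last joint's range is limited). The gripper opens to 85 mm and grips with 20 to 120 N. Pads are 22 mm wide; open, the fingers measure 114 mm over their backs; the gripper's body (76 mm by 85 mm) begins 54 mm behind the grasp point. The pads swing forward as they close: fully open they stand 13 mm farther back than shut.
Start: joints at [1.332, 0.353, 1.633, -0, 1.155, -0.002], TCP at [0.147, 0.608, 0.231] pointing down, gripper open.
Joint ranges: [-2.63, 2.63], [-0.92, 2.1], [0.06, 2.66], [-1.3, 4.44], [0, 2.69], [-3.02, 3.02]. Speed limits (rad/s): [2.22, 2.22, 2.79, 3.14, 3.14, 3.14].

## Interface

Orientations are given as a rotation vector (axis times angle).
In Python, from workcell import manip, vision, job_done gives the robot as it stands.
- The arm moves only by the tool carry_out, never from a script. Its argument "steps" is a list of rows, each an object of numbers: "fingers": the finger opening in mm, from 0 to 85.4; "tx", "ty", "tz": the shift along the world's x, y, z in mm; "ax", "ay", "az": the turn, a rotation vector about the world's x, y, z in rad. A call has 1 to 8 rows; each row is the pose to reach, as a shift and turn from the pose commanded when the call began; what a row does not reach only later rows make up. A row lasts 1/10 s, in which the tool goes at most 50 mm and 8.59 degrees, less where a joint would pass 70% of its speed; a pose out of reach is approached as far as the arm can. A call with a gripper value outside its range is refused whole. The fingers move at their own pace and stop on an object; "squeeze" is the grip in N (left out, the last holds). Time passes only in rows, so rows that repeat a pose let the fingers close. It gives the time, the measured TCP pose, the force, the opening and the grip force at its end, in the units of the state.
- manip.read_state(): the state, without advancing time (a new reading comes with each control period).
- vision.camera(name): name is "side" or "top" or "wrist"; returns the picture (480x640x3 uint8, blue, green, red); there is no depth.
- vision.camera_info(name): a dict with "intrinsics" (3x3 intrinsics, pixels), "origin" and "rotation" of the camera in the world. Camera axes: x right, y down, z forward; pixel columns grow to the right and rows downward; lengths in m; the calibration is good to about 2 mm. A picture is of the moment at which its call begins: read the wrist's pose just before it. camera_info takes no time and is no camera call; for the wrist camera it gives the pose at the moment of the call.
- job_done(): hands the job in; it is judged then, once.
The state is a dict: "time_s": time; "qpos": joint angles; "qd": joint speeds; "effort": joint torques, N m; "ee_pos": TCP position; "tool_rot": TCP orientation; "wrist_force": force on the tool from outside, world axes, zero at the start; "torque": the same for the moment, N m; "grip_width": finger opening in m; "grasp_force": force on a finger pad.
Only numpy, scipy, OpenCV 4.12 (cv2) and the standard library are available. Lean on these libraries where they do the work, as an engineer would, in place of code of your own. Each camera call takes 0.05 s, during which the arm holds its last target. There are 200 camera calls.

## Working session

There is one attempt and no reset: what is moved stays moved. The work goes in short steps, Python scripts to look and compute and a tool call to move; the robot and the scene stay as the last step left them, time stands still between calls to the robot, and variables do not carry over. Pictures are saved under pics/ and viewed, at most 10 in all, crops included, and the job is handed in when it is done.

Besides the shell and the picture viewer there is one more tool, called after "Call:" as name(argument=value, ...) on one line, values as JSON. carry_out: Moves the arm, as the interface text tells. Its arguments: {"type":"object","properties":{"steps":{"type":"array","items":{"type":"object","properties":{"fingers":{"type":"number"},"tx":{"type":"number"},"ty":{"type":"number"},"tz":{"type":"number"},"ax":{"type":"number"},"ay":{"type":"number"},"az":{"type":"number"}}}},"squeeze":{"type":"number"}},"required":["steps"]}

```bash
mkdir -p pics
python3 - <<'E'
from workcell import manip, vision
import cv2
for n in("top","side"):
    cv2.imwrite(f"pics/{n}0.png",vision.camera(n)); i=vision.camera_info(n); print(n,i)
s=manip.read_state(); print(s)
E
```

```text
top {'intrinsics': array([[531.1777144 ,   0.        , 313.03538664],
       [  0.        , 531.1777144 , 235.57589643],
       [  0.        ,   0.        ,   1.        ]]), 'origin': array([ 0.31143364, -0.03461647,  1.40510139]), 'rotation': array([-2.12320211,  2.14368042, -0.14694386])}
side {'intrinsics': array([[494.8945474 ,   0.        , 314.74294423],
       [  0.        , 494.8945474 , 237.66469738],
       [  0.        ,   0.        ,   1.        ]]), 'origin': array([0.35613067, 0.91464018, 0.61760651]), 'rotation': array([-0.24004525,  2.62549064, -1.55831866])}
{'time_s': 0.1, 'qpos': array([ 1.33156216e+00,  3.53557086e-01,  1.63407184e+00,  1.53638278e-05,
        1.15517771e+00, -2.40581254e-03]), 'qd': array([ 1.72280602e-05, -3.90988740e-04, -2.37253521e-03,  1.26762542e-03,
        8.14478751e-04,  5.81242122e-05]), 'effort': array([ 7.06319188e-04, -6.06355762e+01, -3.42821753e+01,  2.33981782e-04,
        4.02970734e-03, -8.61001467e-06]), 'ee_pos': array([0.14653593, 0.60714116, 0.2306452 ]), 'tool_rot': array([-3.71131023e-01, -3.11943194e+00,  1.89026043e-03]), 'wrist_force': array([-0.56853061,  0.18937139,  0.39249116]), 'torque': array([ 0.00775052, -0.06171882,  0.0056779 ]), 'grasp_force': 0.0, 'grip_width': 0.08551932898664316}
```

View pics/top0.png

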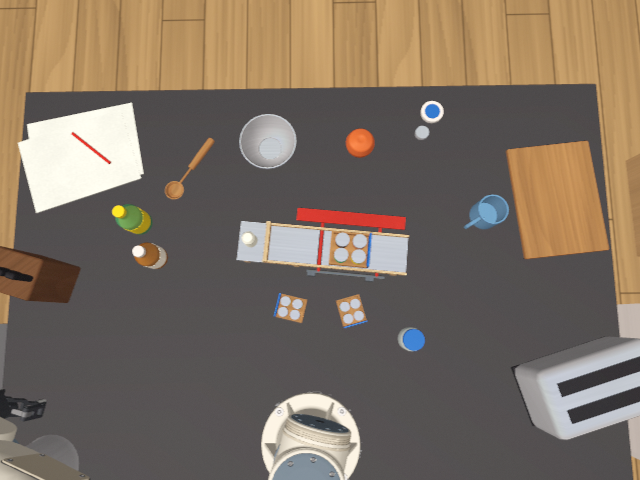

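View pics/side0.png

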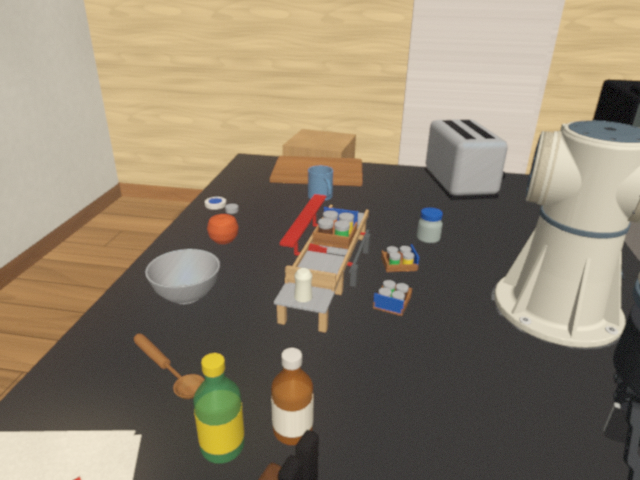

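The scene shows the lane around (323,248), with the red bar at (350,218) and the caddy in the lane at (350,249), blue plate at (369,250). The possible mix-ups are:
- **Caddies:** the small ones at (291,308) and (351,311) are outside the lane.
- **Red strips:** the red pen at (91,148) is not the bar.

I choose the in-lane caddy and the bar beside the lane, and will check both in a crop and with measurements.

```bash
cat > h.py <<'E'
import numpy as np, cv2
from scipy.spatial.transform import Rotation as R
from workcell import manip, vision
def cast(n,px,z,info=None):
    i=info or vision.camera_info(n); K=i["intrinsics"]; px=np.atleast_2d(px).astype(float)
    d=np.c_[px,np.ones(len(px))]@np.linalg.inv(K).T@R.from_rotvec(i["rotation"]).as_matrix().T if np.shape(i["rotation"])==(3,) else np.c_[px,np.ones(len(px))]@np.linalg.inv(K).T@i["rotation"].T
    o=i["origin"]; return o+d*((z-o[2])/d[:,2])[:,None]
def masks(im):
    h=cv2.cvtColor(im,cv2.COLOR_BGR2HSV)
    red=cv2.inRange(h,(0,180,90),(5,255,255))|cv2.inRange(h,(175,180,90),(180,255,255))
    blue=cv2.inRange(h,(100,150,60),(125,255,255)); return red,blue
def rects(m,x0,y0,x1,y1,amin=30):
    mm=np.zeros_like(m); mm[y0:y1,x0:x1]=m[y0:y1,x0:x1]
    return [cv2.minAreaRect(c) for c in cv2.findContours(mm,0,1)[0] if cv2.contourArea(c)>amin]
E
python3 - <<'E'
from h import *
im=cv2.imread("pics/top0.png"); r,b=masks(im)
for nm,m,z in(("red",r,.105),("blue",b,.110)):
    for q in rects(m,225,190,425,340):
        p=cast("top",cv2.boxPoints(q),z)[:,:2]; print(nm,q); print(p.round(4), p.mean(0).round(4))
cv2.imwrite("pics/crop.png",cv2.resize(im[195:330,225:425],None,fx=4,fy=4,interpolation=cv2.INTER_CUBIC))
s=manip.read_state(); print(R.from_rotvec(s["tool_rot"]).as_matrix().round(3))
E
```

```text
red ((320.2705078125, 247.5246124267578), (2.2633934020996094, 33.226619720458984), 5.194429397583008)
[[ 0.443  -0.0244]
 [ 0.5252 -0.0326]
 [ 0.5247 -0.0382]
 [ 0.4424 -0.0299]] [ 0.4838 -0.0313]
red ((350.56414794921875, 220.268798828125), (107.8140640258789, 16.41066551208496), 5.013113975524902)
[[ 0.5439  0.0281]
 [ 0.5854  0.0244]
 [ 0.5583 -0.2424]
 [ 0.5173 -0.2374]] [ 0.5512 -0.1068]
blue ((413.5, 334.0), (10.0, 21.0), 90.0)
[[ 0.2841 -0.2274]
 [ 0.2837 -0.2775]
 [ 0.2602 -0.2765]
 [ 0.2606 -0.2266]] [ 0.2721 -0.252 ]
[[-0.972  0.235 -0.   ]
 [ 0.235  0.972 -0.001]
 [ 0.    -0.001 -1.   ]]
```

View pics/crop.png

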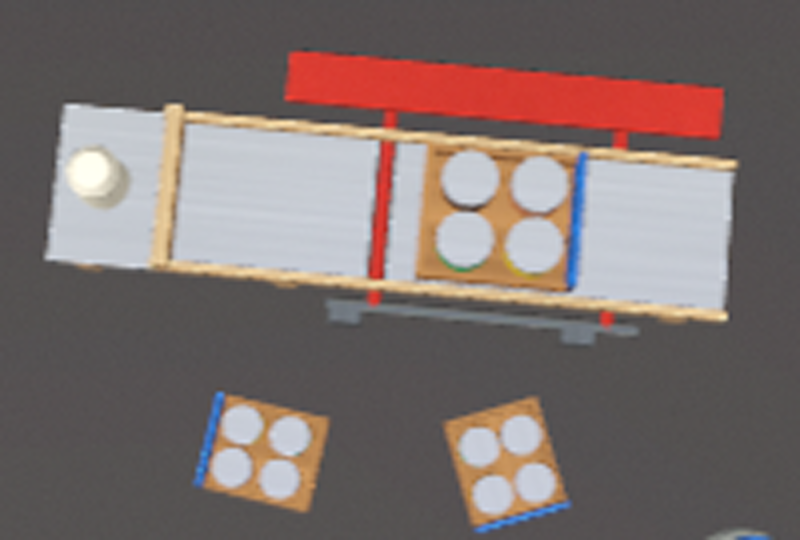

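The crop shows the full-width caddy in the lane with its blue plate from (583,155) to (571,288) on the right. The two smaller caddies lie outside. The bar corners are (288,52), (723,88), (720,138) and (286,100), and the stop face is at x≈182.

```bash
cat >> h.py <<'E'
def crop2px(p): return (np.array(p,float)+.5)/4-.5+[225,195]
E
python3 - <<'E'
from h import *
bar=cast("top",crop2px([(288,52),(723,88),(720,138),(286,100)]),.105)[:,:2]
print(bar.round(4),[np.linalg.norm(bar[i]-bar[i-1]).round(4) for i in range(4)])
v=(bar[0]+bar[3]-bar[1]-bar[2]); ay=v/np.linalg.norm(v); ax=np.array([ay[1],-ay[0]])
ang=np.arctan2(ax[1],ax[0]); c=bar.mean(0); L=c-74e-3*ax+70e-3*ay
print("ax",ax,"ang",ang,"L",L)
tl=lambda p:np.c_[(p-L)@ax,(p-L)@ay].round(4)
print("plate",tl(cast("top",crop2px([(584,155),(572,288)]),.110)[:,:2]))
print("nose",tl(cast("top",crop2px([(430,142),(417,276)]),.10)[:,:2]))
print("stop",tl(cast("top",crop2px([(185,108),(169,265)]),.094)[:,:2]))
print("flap",tl(cast("top",crop2px([(386,140),(376,280)]),.07)[:,:2]))
# tool target: finger centre line along lane x; sep s
s=manip.read_state(); M=R.from_rotvec(s["tool_rot"]).as_matrix(); ty=M[:2,1]
print("tool y ang",np.arctan2(ty[1],ty[0]),"ee",s["ee_pos"], s["qpos"])
for lx,ly in((42,-145),(42,-160),(42,20)): print(lx,ly,(L+lx*1e-3*ax+ly*1e-3*ay).round(4))
E
```

```text
[[ 0.5848  0.0268]
 [ 0.5588 -0.2434]
 [ 0.5273 -0.2404]
 [ 0.5543  0.0281]] [np.float64(0.0305), np.float64(0.2714), np.float64(0.0316), np.float64(0.2699)]
ax [ 0.9951932  -0.09793106] ang -0.09808827272635665 L [ 0.48951596 -0.03031073]
plate [[ 0.0395 -0.1221]
 [-0.0432 -0.1209]]
nose [[ 0.041  -0.027 ]
 [-0.0431 -0.0261]]
stop [[ 0.0502  0.128 ]
 [-0.0492  0.1278]]
flap [[ 0.0448  0.0009]
 [-0.0449 -0.0007]]
tool y ang 1.333961773015516 ee [0.14653593 0.60714116 0.2306452 ] [ 1.33156216e+00  3.53557086e-01  1.63407184e+00  1.53638278e-05
  1.15517771e+00 -2.40581254e-03]
42 -145 [ 0.5171 -0.1787]
42 -160 [ 0.5156 -0.1937]
42 20 [ 0.5333 -0.0145]
```

Call:
carry_out(steps=[{"fingers":70,"tx":10,"ty":-22,"tz":0,"az":-0.04},{"fingers":70,"tx":30,"ty":-64,"tz":0,"az":-0.12},{"fingers":70,"tx":50,"ty":-107,"tz":0,"az":-0.2},{"fingers":70,"tx":70,"ty":-150,"tz":0,"az":-0.28},{"fingers":70,"tx":90,"ty":-193,"tz":0,"az":-0.36},{"fingers":70,"tx":110,"ty":-236,"tz":0,"az":-0.44},{"fingers":70,"tx":130,"ty":-279,"tz":0,"az":-0.52},{"fingers":70,"tx":150,"ty":-322,"tz":0,"az":-0.6}])

```text
schema error: expected keys fingers, tx, ty, tz, ax, ay, az
```

Call:
carry_out(steps=[{"tx":20,"ty":-43,"az":-0.08},{"tx":40,"ty":-86,"az":-0.16},{"tx":60,"ty":-129,"az":-0.24},{"tx":80,"ty":-172,"az":-0.32},{"tx":100,"ty":-215,"az":-0.4},{"tx":120,"ty":-258,"az":-0.48},{"tx":140,"ty":-301,"az":-0.56},{"tx":160,"ty":-344,"az":-0.64}])

```text
schema error: expected keys fingers, tx, ty, tz, ax, ay, az
```

Call:
carry_out(steps=[{"tx":20,"ty":-40,"tz":0,"az":-0.06},{"tx":40,"ty":-80,"tz":-10,"az":-0.12},{"tx":55,"ty":-110,"tz":-25,"az":-0.17},{"tx":60,"ty":-122,"tz":-40,"az":-0.192},{"tx":60,"ty":-122,"tz":-40,"az":-0.192},{"tx":60,"ty":-122,"tz":-40,"az":-0.192}])

```text
schema error: expected keys fingers, tx, ty, tz, ax, ay, az
```

Run:
```python
from h import *
for n in("wrist","top"): cv2.imwrite(f"pics/{n}1.png",vision.camera(n))
s=manip.read_state(); M=R.from_rotvec(s["tool_rot"]).as_matrix()
print(s["ee_pos"],M.round(3),np.arctan2(M[1,1],M[0,1]),s["grip_width"],s["qpos"],s["wrist_force"])
L=np.array([.4895,-.0303]);ang=-.0981;ax=np.array([np.cos(ang),np.sin(ang)]);ay=np.array([-ax[1],ax[0]])
d=s["ee_pos"][:2]-L;print("lane",d@ax,d@ay)
```

```text
[0.14655188 0.60729177 0.23083442] [[-0.972  0.235 -0.   ]
 [ 0.235  0.972 -0.001]
 [ 0.    -0.001 -1.   ]] 1.3339688533134564 0.08548851121360307 [ 1.33160069e+00  3.53409219e-01  1.63384551e+00  3.00538967e-06
  1.15516059e+00 -2.36937780e-03] [ 0.77239257 -0.51471628  0.43531491]
lane -0.40374672344177265 0.6009369917234345
```

View pics/wrist1.png

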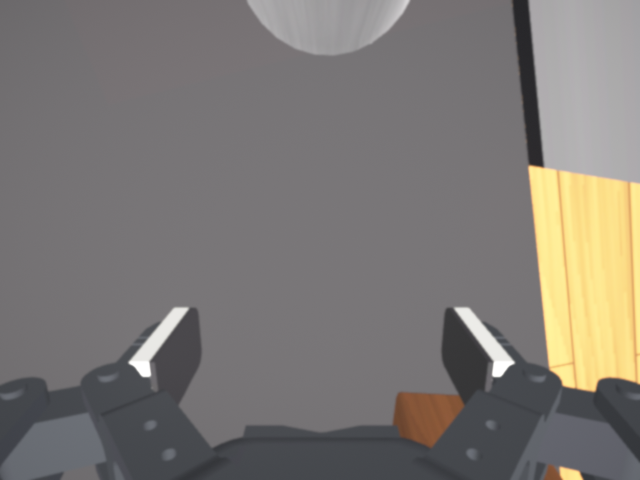

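The moves were refused because every row needs all the keys, so the arm hasn't moved. The picture shows only the open fingers at (165,350) and (480,350).

Call:
carry_out(steps=[{"fingers":70,"tx":10,"ty":-22,"tz":0,"ax":0,"ay":0,"az":-0.04},{"fingers":70,"tx":30,"ty":-64,"tz":0,"ax":0,"ay":0,"az":-0.12},{"fingers":70,"tx":50,"ty":-107,"tz":0,"ax":0,"ay":0,"az":-0.2},{"fingers":70,"tx":70,"ty":-150,"tz":0,"ax":0,"ay":0,"az":-0.28},{"fingers":70,"tx":90,"ty":-193,"tz":0,"ax":0,"ay":0,"az":-0.36},{"fingers":70,"tx":110,"ty":-236,"tz":0,"ax":0,"ay":0,"az":-0.44},{"fingers":70,"tx":130,"ty":-279,"tz":0,"ax":0,"ay":0,"az":-0.52},{"fingers":70,"tx":150,"ty":-322,"tz":0,"ax":0,"ay":0,"az":-0.6}])

```text
time_s: 1.0
ee_pos: [0.297, 0.2839, 0.2314]
tool_rot: [1.28, 2.869, 0.001]
wrist_force: [2.0, 0.5, 0.5]
grip_width: 0.0699
grasp_force: 0.0
```

Call:
carry_out(steps=[{"fingers":70,"tx":20,"ty":-43,"tz":0,"ax":0,"ay":0,"az":-0.08},{"fingers":70,"tx":40,"ty":-86,"tz":0,"ax":0,"ay":0,"az":-0.16},{"fingers":70,"tx":60,"ty":-129,"tz":0,"ax":0,"ay":0,"az":-0.24},{"fingers":70,"tx":80,"ty":-172,"tz":0,"ax":0,"ay":0,"az":-0.32},{"fingers":70,"tx":100,"ty":-215,"tz":0,"ax":0,"ay":0,"az":-0.4},{"fingers":70,"tx":120,"ty":-258,"tz":0,"ax":0,"ay":0,"az":-0.48},{"fingers":70,"tx":140,"ty":-301,"tz":0,"ax":0,"ay":0,"az":-0.56},{"fingers":70,"tx":160,"ty":-344,"tz":0,"ax":0,"ay":0,"az":-0.64}])

```text
time_s: 1.8
ee_pos: [0.4571, -0.0605, 0.2314]
tool_rot: [2.119, 2.319, 0.001]
wrist_force: [0.3, 1.0, 1.7]
grip_width: 0.07
grasp_force: 0.0
```

Call:
carry_out(steps=[{"fingers":70,"tx":20,"ty":-40,"tz":0,"ax":0,"ay":0,"az":-0.06},{"fingers":70,"tx":40,"ty":-80,"tz":-10,"ax":0,"ay":0,"az":-0.12},{"fingers":70,"tx":55,"ty":-110,"tz":-25,"ax":0,"ay":0,"az":-0.17},{"fingers":70,"tx":60,"ty":-122,"tz":-40,"ax":0,"ay":0,"az":-0.192},{"fingers":70,"tx":60,"ty":-122,"tz":-40,"ax":0,"ay":0,"az":-0.192},{"fingers":70,"tx":60,"ty":-122,"tz":-40,"ax":0,"ay":0,"az":-0.192}])

```text
time_s: 2.4
ee_pos: [0.5161, -0.1801, 0.191]
tool_rot: [-2.327, -2.109, 0.001]
wrist_force: [0.9, 0.6, -0.1]
grip_width: 0.0701
grasp_force: 0.0
```

```bash
cat >> h.py <<'E'
def st():
    s=manip.read_state(); M=R.from_rotvec(s["tool_rot"]).as_matrix()
    L=np.array([.4895,-.0303]);ang=-.0981;ax=np.array([np.cos(ang),np.sin(ang)]);ay=np.array([-ax[1],ax[0]])
    d=s["ee_pos"][:2]-L; print("t",s["time_s"],"lane",(d@ax).round(4),(d@ay).round(4),"z",s["ee_pos"][2].round(4),"yaw",np.arctan2(M[1,1],M[0,1]).round(4),"zaxis",M[:,2].round(4),"grip",s["grip_width"],"F",s["wrist_force"].round(2)); return s
E
python3 - <<'E'
from h import *
for n in("wrist","side"): cv2.imwrite(f"pics/{n}2.png",vision.camera(n))
s=st(); print(s["ee_pos"],s["qpos"])
E
```

```text
t 2.5 lane 0.0415 -0.146 z 0.1919 yaw -0.0969 zaxis [ 4.e-04  0.e+00 -1.e+00] grip 0.06998073978317225 F [0.48 0.33 0.09]
[ 0.51652014 -0.17969243  0.1919346 ] [-3.37636786e-01  2.75021426e-01  1.84035920e+00  1.86077078e-04
  1.02587559e+00 -2.40866560e-01]
```

View pics/wrist2.png

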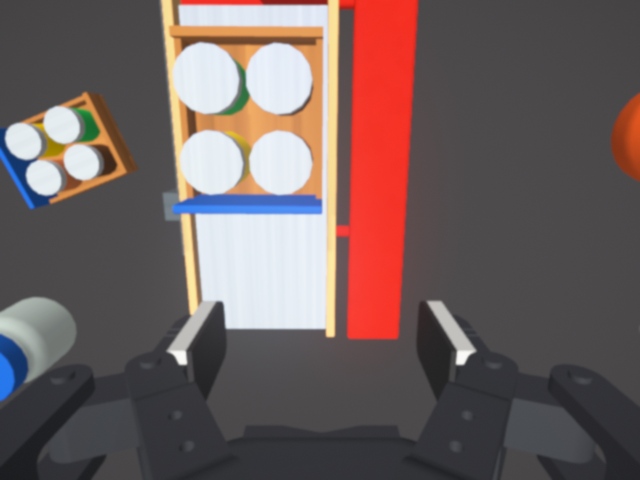

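The wrist view looks along the lane, with the plate top edge from (174,204) to (322,202) and the bar edges at row 330, columns 348 and 399. I'll cross-check against the top view.

Run:
```python
from h import *
L=np.array([.4895,-.0303]);ang=-.0981;ax=np.array([np.cos(ang),np.sin(ang)]);ay=np.array([-ax[1],ax[0]])
tl=lambda p:np.c_[(p-L)@ax,(p-L)@ay].round(4)
print(tl(cast("wrist",[(174,214),(322,213)],.108)[:,:2]))
print(tl(cast("wrist",[(348,330),(399,330),(355,0),(415,0)],.105)[:,:2]))
i=vision.camera_info("wrist");print(i["origin"])
```

```text
[[-0.0428 -0.1244]
 [ 0.0416 -0.1237]]
[[ 0.0581 -0.1987]
 [ 0.09   -0.1987]
 [ 0.058  -0.0149]
 [ 0.0883 -0.0148]]
[ 0.52233959 -0.11280883  0.33553529]
```

Call:
carry_out(steps=[{"fingers":70,"tx":0,"ty":0,"tz":-20,"ax":0,"ay":0,"az":0},{"fingers":70,"tx":0,"ty":0,"tz":-50,"ax":0,"ay":0,"az":0},{"fingers":70,"tx":0,"ty":0,"tz":-75,"ax":0,"ay":0,"az":0},{"fingers":70,"tx":0,"ty":0,"tz":-82,"ax":0,"ay":0,"az":0},{"fingers":70,"tx":0,"ty":0,"tz":-82,"ax":0,"ay":0,"az":0}])

```text
time_s: 3.0
ee_pos: [0.5163, -0.1797, 0.1093]
tool_rot: [-2.326, -2.111, 0.001]
wrist_force: [0.7, -0.7, 0.2]
grip_width: 0.0699
grasp_force: 0.0
```

Call:
carry_out(steps=[{"fingers":70,"tx":0,"ty":0,"tz":-5,"ax":0,"ay":0,"az":0},{"fingers":70,"tx":0,"ty":0,"tz":-5,"ax":0,"ay":0,"az":0}])

```text
time_s: 3.2
ee_pos: [0.5172, -0.1805, 0.1052]
tool_rot: [2.326, 2.109, 0.001]
wrist_force: [0.0, -0.1, 1.0]
grip_width: 0.07
grasp_force: 0.0
```

Call:
carry_out(steps=[{"fingers":70,"tx":0,"ty":0,"tz":-4,"ax":0,"ay":0,"az":0},{"fingers":70,"tx":0,"ty":0,"tz":-4,"ax":0,"ay":0,"az":0}])

```text
time_s: 3.4
ee_pos: [0.5167, -0.1805, 0.1004]
tool_rot: [2.327, 2.11, 0.0]
wrist_force: [-0.4, 0.2, -0.3]
grip_width: 0.0701
grasp_force: 0.0
```

Call:
carry_out(steps=[{"fingers":70,"tx":0,"ty":0,"tz":-4,"ax":0,"ay":0,"az":0},{"fingers":70,"tx":0,"ty":0,"tz":-4,"ax":0,"ay":0,"az":0}])

```text
time_s: 3.6
ee_pos: [0.5171, -0.1806, 0.0963]
tool_rot: [2.327, 2.109, 0.001]
wrist_force: [1.2, -0.4, 2.1]
grip_width: 0.07
grasp_force: 1.1
```

Call:
carry_out(steps=[{"fingers":70,"tx":0,"ty":0,"tz":-4,"ax":0,"ay":0,"az":0},{"fingers":70,"tx":0,"ty":0,"tz":-4,"ax":0,"ay":0,"az":0}])

```text
time_s: 3.8
ee_pos: [0.5175, -0.1807, 0.0924]
tool_rot: [2.326, 2.109, 0.001]
wrist_force: [2.7, -0.5, 3.3]
grip_width: 0.0702
grasp_force: 1.7
```

Run:
```python
from h import *
a=[vision.camera(n) for n in("side","wrist")]
st()
a[0]=cv2.resize(a[0][170:320,240:440],None,fx=2,fy=2)
b=cv2.resize(a[1],(400,300)); cv2.imwrite("pics/c3.png",cv2.hconcat([a[0],b]))
```

```text
t 3.9 lane 0.0425 -0.147 z 0.0926 yaw -0.098 zaxis [ 1.5e-03 -5.0e-04 -1.0e+00] grip 0.06999910862946965 F [ 3.37 -0.36  3.54]
```

View pics/c3.png

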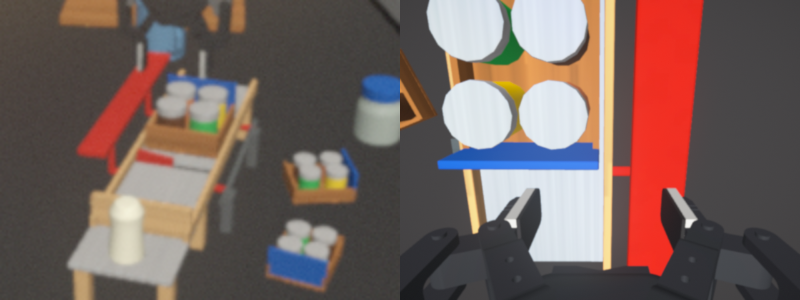

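The left half is the side view, with the bar starting to sink under the fingertip at about (145,60). The right half is the wrist view, with one finger behind the blue plate and the other on the bar. Contact began at TCP z≈0.097, so I'll press about 29 mm from there.

Call:
carry_out(steps=[{"fingers":70,"tx":0,"ty":0,"tz":-6,"ax":0,"ay":0,"az":0},{"fingers":70,"tx":0,"ty":0,"tz":-12,"ax":0,"ay":0,"az":0},{"fingers":70,"tx":0,"ty":0,"tz":-18,"ax":0,"ay":0,"az":0},{"fingers":70,"tx":0,"ty":0,"tz":-23,"ax":0,"ay":0,"az":0},{"fingers":70,"tx":0,"ty":0,"tz":-24,"ax":0,"ay":0,"az":0},{"fingers":70,"tx":0,"ty":0,"tz":-24,"ax":0,"ay":0,"az":0}])

```text
time_s: 4.5
ee_pos: [0.5182, -0.1808, 0.0683]
tool_rot: [2.326, 2.108, 0.002]
wrist_force: [6.1, -0.7, 6.3]
grip_width: 0.0701
grasp_force: 3.5
```

Run:
```python
from h import *
a=[vision.camera(n) for n in("side","wrist")]
st()
a[0]=cv2.resize(a[0][170:320,240:440],None,fx=2,fy=2)
b=cv2.resize(a[1],(400,300)); cv2.imwrite("pics/c4.png",cv2.hconcat([a[0],b]))
# bar inner/outer edge in wrist image row y
r,_=masks(a[1]); 
for y in (60,150): 
    x=np.where(r[y,380:])[0]+380; print(y,x.min(),x.max())
    L=np.array([.4895,-.0303]);ang=-.0981;ax=np.array([np.cos(ang),np.sin(ang)])
    print([((cast("wrist",[(xx,y)],z)[:,:2]-L)@ax).round(4) for xx,z in((x.min(),.0785),(x.max(),.0715))])
```

```text
t 4.6 lane 0.0432 -0.147 z 0.0685 yaw -0.098 zaxis [ 2.8e-03 -8.0e-04 -1.0e+00] grip 0.06990890793584567 F [6.22 0.47 6.41]
60 401 498
[array([0.0669]), array([0.0992])]
150 396 488
[array([0.0667]), array([0.0991])]
```

View pics/c4.png

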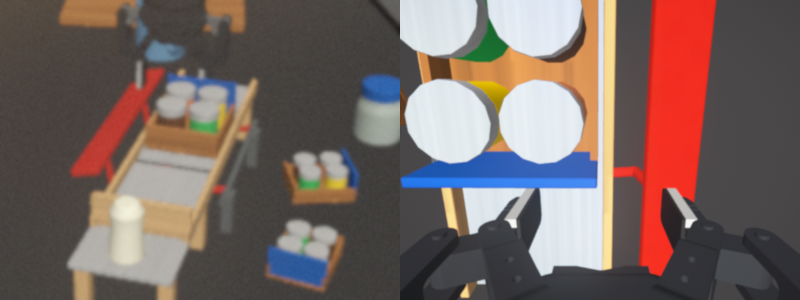

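The side half shows the flap gone from the slot at about (170,165), and the bar edges at 67 and 99 mm give about 0.2 rad. I'll press 2 mm more and push along lane +y.

Call:
carry_out(steps=[{"fingers":70,"tx":0,"ty":0,"tz":-2,"ax":0,"ay":0,"az":0},{"fingers":70,"tx":0.3,"ty":3,"tz":-2,"ax":0,"ay":0,"az":0},{"fingers":70,"tx":0.7,"ty":7,"tz":-2,"ax":0,"ay":0,"az":0},{"fingers":70,"tx":1.1,"ty":11,"tz":-2,"ax":0,"ay":0,"az":0},{"fingers":70,"tx":1.5,"ty":15,"tz":-2,"ax":0,"ay":0,"az":0},{"fingers":70,"tx":1.9,"ty":19,"tz":-2,"ax":0,"ay":0,"az":0},{"fingers":70,"tx":2.3,"ty":23,"tz":-2,"ax":0,"ay":0,"az":0},{"fingers":70,"tx":2.3,"ty":23,"tz":-2,"ax":0,"ay":0,"az":0}])

```text
time_s: 5.4
ee_pos: [0.5185, -0.1574, 0.066]
tool_rot: [-2.327, -2.11, 0.001]
wrist_force: [1.5, -3.5, 4.6]
grip_width: 0.0702
grasp_force: 2.6
```

```bash
cat >> h.py <<'E'
def look():
    im=vision.camera("wrist"); i=vision.camera_info("wrist"); st(); r,b=masks(im)
    L=np.array([.4895,-.0303]);ang=-.0981;ax=np.array([np.cos(ang),np.sin(ang)]);ay=np.array([-ax[1],ax[0]])
    x=np.where(r[60,380:])[0]+380
    print("bar",[((cast("wrist",[(xx,60)],z,i)[:,:2]-L)@ax).round(4) for xx,z in((x.min(),.0785),(x.max(),.0715))])
    b[:,:0]=0; c=max(cv2.findContours(b[:,:340].copy(),0,1)[0],key=cv2.contourArea).reshape(-1,2)
    for q in (c[c[:,0]>c[:,0].max()-12], c[c[:,0]<c[:,0].min()+12]):
        p=q[q[:,1].argmin()]; pp=cast("wrist",[p],.110,i)[0,:2]-L; print("plate top edge",p,(pp@ax).round(4),(pp@ay).round(4))
E
python3 -c "
from h import *
look()"
```

```text
t 5.45 lane 0.0413 -0.1236 z 0.066 yaw -0.0977 zaxis [-9.e-04 -1.e-04 -1.e+00] grip 0.06998024965259193 F [ 2.05 -3.19  4.81]
bar [array([0.0669]), array([0.0987])]
plate top edge [317 296] 0.0397 -0.0984
plate top edge [ 22 326] -0.0399 -0.1072
```

```bash
cat >> h.py <<'E'
def plate():
    im=vision.camera("wrist"); i=vision.camera_info("wrist"); s=st(); _,b=masks(im)
    L=np.array([.4895,-.0303]);ang=-.0981;ax=np.array([np.cos(ang),np.sin(ang)]);ay=np.array([-ax[1],ax[0]])
    m=np.zeros_like(b); m[:,:330]=b[:,:330]; n,l,stt,_=cv2.connectedComponentsWithStats(m); k=1+stt[1:,4].argmax(); m=l==k
    cols=[c for c in range(stt[k,0]+5,stt[k,0]+stt[k,2]-5,5)]
    px=[(c,np.where(m[:,c])[0].max()) for c in cols]; P=cast("wrist",px,.110,i)[:,:2]-L
    X,Y=P@ax,P@ay; f=np.polyfit(X,Y,1)
    for _ in range(5):
        k=abs(np.polyval(f,X)-Y)<.003
        if k.sum()>5: f=np.polyfit(X[k],Y[k],1)
    print("plate face y at x=0",f[1].round(4),"yaw",f[0].round(3),"x range",X.min().round(4),X.max().round(4),"inl",k.mean(), "caddy y",(f[1]+.05).round(4))
E
python3 -c "
from h import *
plate()"
```

```text
t 5.5 lane 0.0413 -0.1236 z 0.066 yaw -0.0978 zaxis [-8.e-04  0.e+00 -1.e+00] grip 0.06969082776152793 F [ 1.65 -3.34  4.8 ]
plate face y at x=0 -0.1131 yaw 0.007 x range -0.0428 0.038 inl 1.0 caddy y -0.0631
```

The plate is square and in contact, with an offset of about 10.5 mm. I'll carry on pushing.

Call:
carry_out(steps=[{"fingers":70,"tx":0.8,"ty":4,"tz":0,"ax":0,"ay":0,"az":0},{"fingers":70,"tx":1.9,"ty":9,"tz":0,"ax":0,"ay":0,"az":0},{"fingers":70,"tx":2.4,"ty":14,"tz":0,"ax":0,"ay":0,"az":0},{"fingers":70,"tx":2.9,"ty":19,"tz":0,"ax":0,"ay":0,"az":0},{"fingers":70,"tx":3.4,"ty":24,"tz":0,"ax":0,"ay":0,"az":0},{"fingers":70,"tx":3.8,"ty":29,"tz":0,"ax":0,"ay":0,"az":0},{"fingers":70,"tx":4.3,"ty":34,"tz":0,"ax":0,"ay":0,"az":0},{"fingers":70,"tx":4.7,"ty":38,"tz":0,"ax":0,"ay":0,"az":0}])

```text
time_s: 6.3
ee_pos: [0.5232, -0.1197, 0.066]
tool_rot: [2.327, 2.11, -0.002]
wrist_force: [0.1, -7.4, 3.7]
grip_width: 0.0698
grasp_force: 4.0
```

```bash
python3 -c "
from h import *
plate()"
```

```text
t 6.35 lane 0.0423 -0.0852 z 0.066 yaw -0.0976 zaxis [-8.e-04 -4.e-04 -1.e+00] grip 0.0699502356949592 F [ 0.56 -5.6   4.8 ]
plate face y at x=0 -0.0747 yaw 0.039 x range -0.0419 0.0393 inl 1.0 caddy y -0.0247
```

Call:
carry_out(steps=[{"fingers":70,"tx":-1,"ty":4,"tz":0,"ax":0,"ay":0,"az":0},{"fingers":70,"tx":-2,"ty":9,"tz":0,"ax":0,"ay":0,"az":0},{"fingers":70,"tx":-3,"ty":14,"tz":0,"ax":0,"ay":0,"az":0},{"fingers":70,"tx":-3.2,"ty":19,"tz":0,"ax":0,"ay":0,"az":0},{"fingers":70,"tx":-2.7,"ty":24,"tz":0,"ax":0,"ay":0,"az":0},{"fingers":70,"tx":-2.2,"ty":29,"tz":0,"ax":0,"ay":0,"az":0},{"fingers":70,"tx":-1.7,"ty":34,"tz":0,"ax":0,"ay":0,"az":0},{"fingers":70,"tx":-1.3,"ty":38,"tz":0,"ax":0,"ay":0,"az":0}])

```text
time_s: 7.15
ee_pos: [0.5231, -0.0822, 0.0664]
tool_rot: [2.325, 2.109, 0.0]
wrist_force: [3.5, -9.7, 3.9]
grip_width: 0.0701
grasp_force: 4.9
```

```bash
python3 -c "
from h import *
plate()"
```

```text
t 7.2 lane 0.0384 -0.0478 z 0.0664 yaw -0.0975 zaxis [ 0.0013 -0.0011 -1.    ] grip 0.07028897472311396 F [ 3.25 -6.35  3.9 ]
plate face y at x=0 -0.0374 yaw 0.002 x range -0.0451 0.0358 inl 1.0 caddy y 0.0126
```

Call:
carry_out(steps=[{"fingers":70,"tx":1,"ty":4,"tz":0,"ax":0,"ay":0,"az":0},{"fingers":70,"tx":2,"ty":9,"tz":0,"ax":0,"ay":0,"az":0},{"fingers":70,"tx":3,"ty":14,"tz":0,"ax":0,"ay":0,"az":0},{"fingers":70,"tx":3.9,"ty":19,"tz":0,"ax":0,"ay":0,"az":0},{"fingers":70,"tx":4.4,"ty":24,"tz":0,"ax":0,"ay":0,"az":0},{"fingers":70,"tx":4.9,"ty":29,"tz":0,"ax":0,"ay":0,"az":0},{"fingers":70,"tx":5.4,"ty":34,"tz":0,"ax":0,"ay":0,"az":0},{"fingers":70,"tx":5.8,"ty":38,"tz":0,"ax":0,"ay":0,"az":0}])

```text
time_s: 8.0
ee_pos: [0.5278, -0.0442, 0.0663]
tool_rot: [2.326, 2.111, -0.002]
wrist_force: [1.0, -10.2, 8.2]
grip_width: 0.07
grasp_force: 5.4
```

```bash
python3 -c "
from h import *
plate()"
```

```text
t 8.05 lane 0.0395 -0.0095 z 0.0663 yaw -0.0972 zaxis [-6.0e-04 -1.1e-03 -1.0e+00] grip 0.06995735986310425 F [ 1.28 -6.89  7.03]
plate face y at x=0 0.001 yaw 0.013 x range -0.0438 0.0373 inl 1.0 caddy y 0.051
```

Call:
carry_out(steps=[{"fingers":70,"tx":0.4,"ty":4,"tz":0,"ax":0,"ay":0,"az":0},{"fingers":70,"tx":0.9,"ty":9,"tz":0,"ax":0,"ay":0,"az":0},{"fingers":70,"tx":1.4,"ty":14,"tz":0,"ax":0,"ay":0,"az":0},{"fingers":70,"tx":1.8,"ty":18,"tz":0,"ax":0,"ay":0,"az":0},{"fingers":70,"tx":2.2,"ty":21,"tz":0,"ax":0,"ay":0,"az":0},{"fingers":70,"tx":2.4,"ty":24,"tz":0,"ax":0,"ay":0,"az":0},{"fingers":70,"tx":2.4,"ty":24,"tz":0,"ax":0,"ay":0,"az":0}])

```text
time_s: 8.75
ee_pos: [0.5301, -0.0199, 0.0663]
tool_rot: [2.327, 2.111, -0.002]
wrist_force: [1.7, -6.8, 7.6]
grip_width: 0.0698
grasp_force: 4.0
```

Run:
```python
from h import *
plate()
a=[vision.camera(n) for n in("side","top")]
cv2.imwrite("pics/c5.png",cv2.hconcat([cv2.resize(a[0][170:320,240:440],(400,300)),cv2.resize(a[1][195:330,225:405],(400,300))]))
```

```text
t 8.8 lane 0.0394 0.0143 z 0.0663 yaw -0.0975 zaxis [-8.e-04 -9.e-04 -1.e+00] grip 0.07009059508103521 F [ 0.79 -6.03  6.19]
plate face y at x=0 0.0248 yaw 0.01 x range -0.0441 0.0369 inl 1.0 caddy y 0.0748
```

View pics/c5.png

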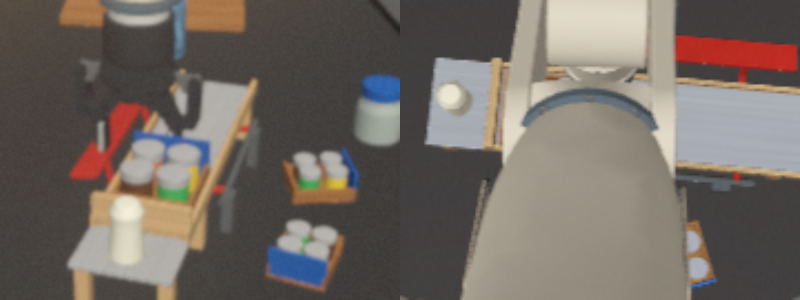

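The side half shows the caddy almost at the stop at about (150,200), with the bar still held down. I'll push a few mm more until it's home.

Call:
carry_out(steps=[{"fingers":70,"tx":0.2,"ty":2,"tz":0,"ax":0,"ay":0,"az":0},{"fingers":70,"tx":0.4,"ty":4,"tz":0,"ax":0,"ay":0,"az":0},{"fingers":70,"tx":0.4,"ty":4,"tz":0,"ax":0,"ay":0,"az":0}])

```text
time_s: 9.2
ee_pos: [0.5305, -0.0162, 0.0662]
tool_rot: [2.327, 2.111, -0.002]
wrist_force: [0.8, -8.5, 6.7]
grip_width: 0.0696
grasp_force: 4.5
```

```bash
python3 -c "
from h import *
plate()"
```

```text
t 9.25 lane 0.0394 0.018 z 0.0663 yaw -0.0973 zaxis [-9.0e-04 -1.2e-03 -1.0e+00] grip 0.07018490576075499 F [ 0.89 -8.14  7.84]
plate face y at x=0 0.0284 yaw 0.008 x range -0.0441 0.0369 inl 1.0 caddy y 0.0784
```

Call:
carry_out(steps=[{"fingers":70,"tx":-0.2,"ty":-2,"tz":0,"ax":0,"ay":0,"az":0},{"fingers":70,"tx":-0.3,"ty":-3,"tz":0,"ax":0,"ay":0,"az":0},{"fingers":70,"tx":-0.3,"ty":-3,"tz":4,"ax":0,"ay":0,"az":0},{"fingers":70,"tx":-0.3,"ty":-3,"tz":10,"ax":0,"ay":0,"az":0},{"fingers":70,"tx":-0.3,"ty":-3,"tz":16,"ax":0,"ay":0,"az":0},{"fingers":70,"tx":-0.3,"ty":-3,"tz":22,"ax":0,"ay":0,"az":0},{"fingers":70,"tx":-0.3,"ty":-3,"tz":28,"ax":0,"ay":0,"az":0},{"fingers":70,"tx":-0.3,"ty":-3,"tz":34,"ax":0,"ay":0,"az":0}])

```text
time_s: 10.05
ee_pos: [0.5306, -0.0185, 0.1008]
tool_rot: [2.328, 2.11, 0.0]
wrist_force: [-0.6, -0.0, 0.1]
grip_width: 0.0702
grasp_force: 0.0
```

Call:
carry_out(steps=[{"fingers":70,"tx":0,"ty":0,"tz":10,"ax":0,"ay":0,"az":0},{"fingers":70,"tx":0,"ty":0,"tz":30,"ax":0,"ay":0,"az":0},{"fingers":70,"tx":0,"ty":0,"tz":65,"ax":0,"ay":0,"az":0},{"fingers":70,"tx":0,"ty":0,"tz":100,"ax":0,"ay":0,"az":0},{"fingers":70,"tx":0,"ty":-40,"tz":130,"ax":0,"ay":0,"az":0},{"fingers":70,"tx":0,"ty":-80,"tz":150,"ax":0,"ay":0,"az":0},{"fingers":70,"tx":0,"ty":-120,"tz":150,"ax":0,"ay":0,"az":0},{"fingers":70,"tx":0,"ty":-160,"tz":150,"ax":0,"ay":0,"az":0}])

```text
time_s: 10.85
ee_pos: [0.5309, -0.1801, 0.2521]
tool_rot: [2.326, 2.109, 0.002]
wrist_force: [-0.5, 0.0, -0.3]
grip_width: 0.0704
grasp_force: 0.0
```

Call:
carry_out(steps=[{"fingers":70,"tx":0,"ty":-30,"tz":0,"ax":0,"ay":0,"az":0},{"fingers":70,"tx":0,"ty":-60,"tz":0,"ax":0,"ay":0,"az":0},{"fingers":70,"tx":0,"ty":-80,"tz":0,"ax":0,"ay":0,"az":0},{"fingers":70,"tx":0,"ty":-80,"tz":0,"ax":0,"ay":0,"az":0},{"fingers":70,"tx":0,"ty":-80,"tz":0,"ax":0,"ay":0,"az":0}])

```text
time_s: 11.35
ee_pos: [0.5304, -0.2584, 0.2505]
tool_rot: [-2.328, -2.108, -0.0]
wrist_force: [-0.1, 0.7, -0.6]
grip_width: 0.0704
grasp_force: 0.0
```

Run:
```python
from h import *
st(); a=[vision.camera(n) for n in("side","top")]
cv2.imwrite("pics/c6.png",cv2.hconcat([cv2.resize(a[0][170:320,240:440],(400,300)),cv2.resize(a[1][195:330,225:405],(400,300))]))
```

```text
t 11.35 lane 0.063 -0.223 z 0.2505 yaw -0.0991 zaxis [-1.e-04  4.e-04 -1.e+00] grip 0.07039669021943284 F [-0.12  0.72 -0.63]
```

View pics/c6.png

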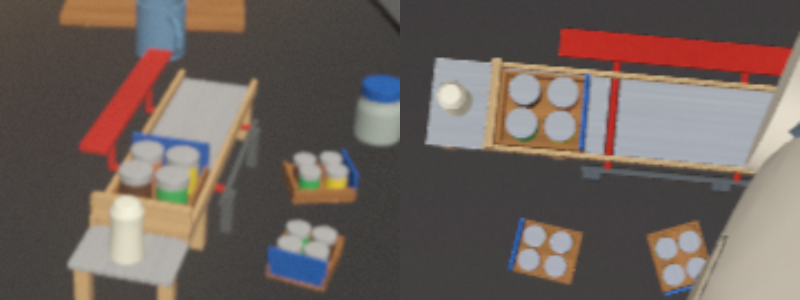

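The caddy sits at the stop (545,110) with the red flap up behind it at (612,115), and the bystanders in view haven't moved. I'm handing in.

```bash
python3 -c "
from workcell import job_done
print(job_done())"
```

```text
the job is handed in; nothing more can be done
None
```

The job is handed in (no verdict came back): the caddy was pushed past the held-down gate to within about 2 mm of the end stop by measurement, the gate is up again behind it, and the arm is clear.

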